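# Show the sealer's drive wheel to the inspection camera

## Robot

A 6-joint arm with a two-finger parallel gripper is mounted at the origin on the work surface. World frame = base frame: x ahead of the robot, y to its left, z up, the work surface at z = 0. Lengths are in mm, angles in rad, forces in N, time in s.
With the tool pointing down it reaches from about 400 to 925 mm from the base axis. Payload 12.5 kg.
Tool frame: the origin (TCP) lies between the finger pads; the fingertips stand 25 mm ahead of it and the grasp point (between the pads) lies 6 mm ahead of it; z points along the fingers, y is the line along which they close (so a half turn about z gives the same grasp; the last joint's range is limited). The gripper opens to 95 mm and grips with 3 to 60 N. Pads are 20 mm wide; open, the fingers measure 119 mm over their backs; the gripper's body (75 mm by 180 mm) begins 59 mm behind the grasp point.
Start: joints at [1.078, 0.491, 1.559, -0, 1.092, -0.106], TCP at [235.751, 578.848, 239.661] pointing down, gripper open.
Joint ranges: [-3.1, 3.1], [-0.84, 2.19], [0.05, 2.79], [-1.13, 4.28], [0.06, 2.93], [-2.69, 2.69]. Speed limits (rad/s): [2.22, 2.22, 2.79, 3.14, 3.14, 3.14].

## Interface

Orientations are given as [roll, pitch, yaw] about the fixed x, y, z axes, in that order (R = Rz(yaw) Ry(pitch) Rx(roll)).
In Python, from cell import state, read_camera, job_done, cut_out gives the robot as it stands. The module is installed in compiled form; this text tells all that it offers.
- The arm moves only by the tool jog_arm, never from a script. Its argument "motion" is a list of rows, each a list of 2 entries, a list of its own where there are three numbers: the shift along the tool's x, y, z in mm, then the turn about the tool's z in rad. A call has 1 to 5 rows; each row is the pose to reach, as a shift and turn from the pose commanded when the call began, along the tool's axes at that moment; what a row does not reach only later rows make up. A row lasts 1/10 s, in which the tool goes at most 50 mm and 8.59 degrees, less where a joint would pass 70% of its speed; a pose out of reach is approached as far as the arm can. A call with a gripper value outside its range is refused whole. "grip" is the closure, from 0 (fully open) to 1 (shut), set as the call begins (left out, the last holds). The fingers move at their own pace and stop on an object; the grip force is fixed at half the most. Time passes only in rows, so rows that repeat a pose let the fingers close. It gives the time, the measured TCP pose, the force, the opening and the grip force at its end, in the units of the state.
- state(): the state, without advancing time (a new reading comes with each control period).
- read_camera(name): name is "side" or "top"; returns a dict with "img" (400x640x3 uint8, blue, green, red), "vertical_fov" (degrees; the focal length in pixels is half the picture's height over the tangent of half this angle, whatever the lens; pixels are square), "cx", "cy" (the principal point, pixels), "k1" (the pictures are not rectified: a ray, as slopes to the right and down, at radius r is drawn at 1 + k1 r^2 times it, then the intrinsics apply), "extrinsics" (4x4, takes a point from camera to world coordinates). Camera axes: x right, y up, looking along -z (the intrinsics and any distortion apply to the point x, -y, -z); pixel columns grow to the right and rows downward; lengths in mm; the calibration is good to about 2 mm. A picture is of the moment at which its call begins. There is no depth.
- job_done(): hands the job in; it is judged then, once.
Trained networks look in a picture, given as the dict that the camera call returned (one of the last four; its "shot" number tells which), for a name from the list of things; names that differ only in an ending like _2 or _b are one class to them, and where a whole thing is asked for, a point or a joint stands for the part that bears it (a point fixed in the world has none). Each returns a list of dicts, best first, with "p" (0 to 1); they miss things now and then, are a little off and sometimes report something else, mostly with a low value. They report only what shows in the picture. A call takes as long as a camera call. They do not tell look-alikes from the thing itself.
- cut_out(name, picture): "region" (400x640 bool, what is visible of it) and "box" ([left, top, right, bottom] in pixels, round what is visible of it).
The state is a dict: "t": time; "joints": joint angles; "qvel": joint speeds; "tau": joint torques, N m; "eef_pos": TCP position; "tcp_rot": TCP orientation; "ft_force": force on the tool from outside, world axes, zero at the start; "moment": the same for the moment, N m; "opening": opening from 0.0 (shut) to 1.0 (fully open); "grip_force": force on a finger pad.
Only numpy, scipy, OpenCV 4.12 (cv2) and the standard library are available. Lean on these libraries where they do the work, as an engineer would, in place of code of your own. Each camera call takes 0.05 s, during which the arm holds its last target. There are 200 camera calls.

## Task

Lift the large rubber-tyred drive wheel up and off its hook on the spares stand and hold it in the air in front of the inspection camera: the wheel centred on the lens, its middle 120 mm in front of the lens glass, with a flat face (either one) square to the lens. Do not drop it on the bench, do not touch the camera or its stand, and leave the small pulley, tray, jar and spanner where they are. Finish while still holding the wheel there, quite still.

Things in the scene. Friction and masses are not known exactly. Their poses are not given: they have to be found in the camera images.
- wheel_centre (a point): Centre of the larger of the two parts hanging on the hooks: loose drive wheel, about 120 g, 66 mm diameter, 16 mm thick, black rubber tyre on an aluminium rim, open 36 mm bore. x is its axle, level and along the hook bar; it may be turned any way about it. It hangs by the top of its bore, on either hook. Rim free to be gripped from above across the full diameter: 40 mm clear on either side.
- pulley_centre (a point): Centre of a small steel flanged pulley hanging on the other hook: 46 mm across its flanges, 22 mm long, bore 28 mm. Leave it hanging.
- rack: Spares stand, fixed; origin at bench level half-way between its two 18 mm posts (y = -75, +75 mm). z up. From each post top an 8 mm round level bar, centre line 200 mm high, runs to x = -85 mm (roughly to the robot) and turns up 16 mm there. Parts hang at x about -50 mm; to come off, a part is raised about 20 mm, then drawn 60 mm or more along -x. Base plate 120 x 240 x 10 mm.
- lens (a point): Centre of the front glass of the inspection camera's lens (40 mm barrel on a white and black head 54 mm wide and high). x is the optical axis, level; the camera looks along its own -x; z up. The head is clamped to a square column 290 mm high, 85 mm behind the glass; lens height differs from run to run (180 to 260 mm over the bench).
- focus (a point): The point in mid-air where the wheel's centre belongs: on the optical axis, 120 mm in front of the lens glass, at the same height as the lens. Axes as for the lens (x along the optical axis). A round 66 mm ring mark on the stand's base plate lies straight below it.
- camera: The camera's stand, fixed to the bench; origin at bench level under the column's centre, x along the optical axis (the camera looks along -x). Base plate 290 x 100 mm, 10 mm thick, from x = -240 to x = +50 mm; it carries the camera head.
- tray_in (a point): Bystander: centre of the inner floor of a shallow open cardboard tray, 140 x 120 x 45 mm.
- jar_centre (a point): Bystander: a white plastic jar with a steel cap, 56 mm in diameter, 75 mm high; point at mid height.
- spanner_grip (a point): Bystander: a steel spanner 170 mm long lying on the bench; point on its handle.
Mind the look-alikes: they are no part of the job. What is shaped like the part that bears wheel_centre but purple or red is not meant.

How it is judged:
By the outcome, as a careful person would: the job done as asked, in the order asked, and still so for the second after the job is handed in, while the arm keeps its last pose, push and grip.
It also fails if it takes over 42 s, if anything falls off the work surface, if the arm or the gripper's body presses on something with over 40 N, if the wrist force passes 120 N, or if a joint passes its speed limit or range.

## Working session

There is one attempt and no reset: what is moved stays moved. The work goes in short steps, Python scripts to look and compute and a tool call to move; the robot and the scene stay as the last step left them, time stands still between calls to the robot, and variables do not carry over. Pictures are saved under pics/ and viewed, at most 10 in all, crops included, and the job is handed in when it is done.

Besides the shell and the picture viewer there is one more tool, called after "Request:" as name([rows], argument=value, ...), one row to a line, values as JSON. jog_arm: Moves the arm, as the interface text tells. Its arguments: {"type":"object","properties":{"motion":{"type":"array"},"grip":{"type":"number"}},"required":["motion"]}

```bash
mkdir -p pics; python3 - <<'E'
from cell import *
import cv2,pickle,numpy as np
s=state();print(s['t'],s['eef_pos'],s['tcp_rot'],s['opening'])
D={}
for n in('side','top'):
    c=read_camera(n);D[n]=c;cv2.imwrite(f'pics/{n}0.png',c['img'])
    print(n,c['vertical_fov'],c['cx'],c['cy'],c['k1'],np.round(c['extrinsics'],3).tolist())
    for k in('wheel_centre','pulley_centre','rack','lens','camera','jar_centre'):
        print(k,[(round(d['p'],2),[int(v) for v in d['box']]) for d in cut_out(k,c)])
pickle.dump(D,open('d0.pkl','wb'))
E
```

```text
0.0 [235.60161772 578.64426598 239.04827739] [-3.14044530e+00 -1.42362153e-04  2.75482573e+00] 0.9993167353271061
side 53.715762494326924 320.312412134054 200.55346478978527 -0.09797051508402452 [[0.973, 0.145, -0.182, 395.535], [-0.232, 0.565, -0.792, -856.351], [-0.012, 0.812, 0.583, 764.523], [0.0, 0.0, 0.0, 1.0]]
wheel_centre [(0.8, [411, 251, 436, 276]), (0.77, [330, 187, 343, 213]), (0.73, [382, 230, 409, 254]), (0.69, [262, 197, 280, 218]), (0.5, [399, 206, 416, 226])]
pulley_centre [(0.63, [335, 230, 349, 251])]
rack [(0.89, [317, 189, 382, 312])]
lens [(0.65, [238, 268, 301, 285]), (0.6, [324, 116, 339, 140])]
camera [(0.71, [304, 100, 350, 218]), (0.38, [249, 217, 274, 249])]
jar_centre [(0.96, [250, 214, 271, 247])]
top 52.92138228006795 319.65670257914803 190.91854159976302 -0.08331286241567307 [[-0.017, 0.994, -0.104, 499.123], [-1.0, -0.017, -0.001, -1.983], [-0.002, 0.104, 0.995, 1092.905], [0.0, 0.0, 0.0, 1.0]]
wheel_centre [(0.72, [314, 96, 327, 118]), (0.69, [352, 115, 365, 138]), (0.64, [339, 175, 368, 187]), (0.52, [257, 239, 276, 260])]
pulley_centre [(0.47, [409, 186, 428, 197]), (0.25, [359, 230, 374, 295])]
rack [(0.57, [333, 154, 426, 208])]
lens [(0.71, [171, 129, 221, 167])]
camera [(0.87, [167, 133, 296, 207])]
jar_centre [(0.83, [300, 255, 323, 274]), (0.63, [168, 136, 297, 211]), (0.58, [410, 187, 426, 196])]
```

```bash
sleep 0
```

```text
(no output)
```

View pics/side0.png

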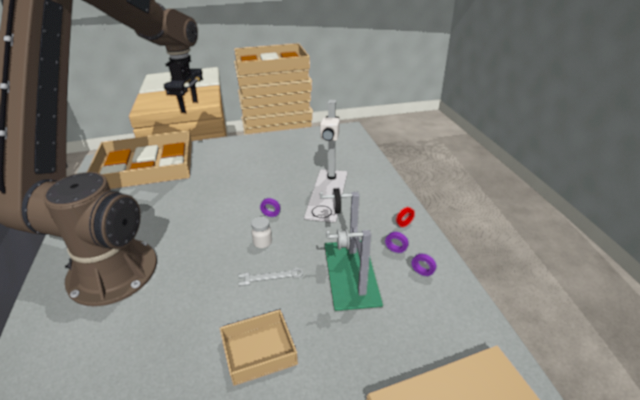

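View pics/top0.png

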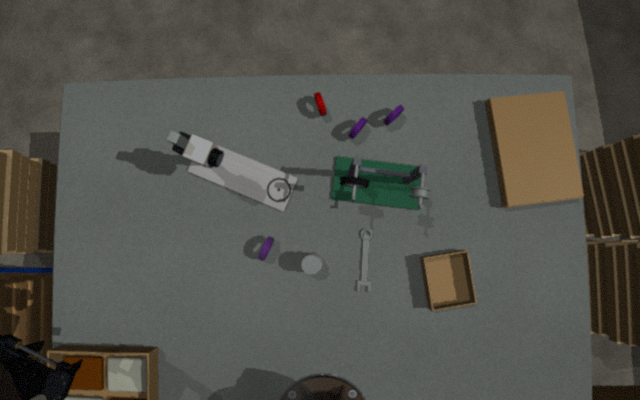

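The side view shows the black wheel at about (337,200) and the pulley at (342,240). The purple rings are at (270,207), (397,242) and (424,264), and the red one at (405,216). In the top view the wheel is at (354,181), the pulley at (420,191), the ring mark at (279,189) and the lens at (215,158). I choose the black one on the hook. Next is a close crop to check that.

```bash
python3 - <<'E'
import cv2,pickle,numpy as np
D=pickle.load(open('d0.pkl','rb'))
def cr(n,x,y,w,h,s): return cv2.resize(D[n]['img'][y:y+h,x:x+w],None,fx=s,fy=s,interpolation=cv2.INTER_CUBIC)
a=cr('side',300,95,100,100,4);b=cr('side',300,180,100,100,4) 
cv2.imwrite('pics/s1.png',np.vstack([np.hstack([cr('side',300,95,65,100,6),cr('side',305,182,65,100,6)])]))
cv2.imwrite('pics/t1.png',np.vstack([cr('top',160,120,140,96,5.7)[:, :798],cr('top',320,148,114,66,7)][:1]))
cv2.imwrite('pics/t2.png',cr('top',322,148,112,66,7))
E
```

```text
(no output)
```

View pics/s1.png

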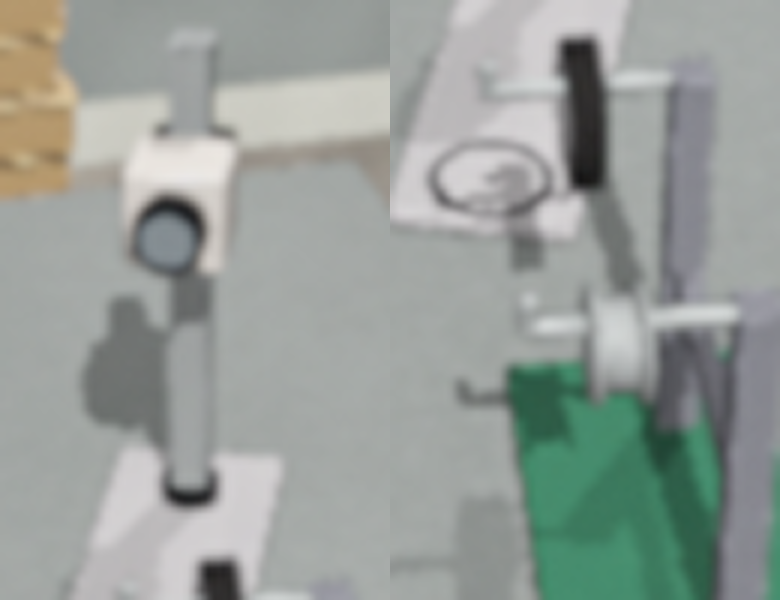

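View pics/t1.png

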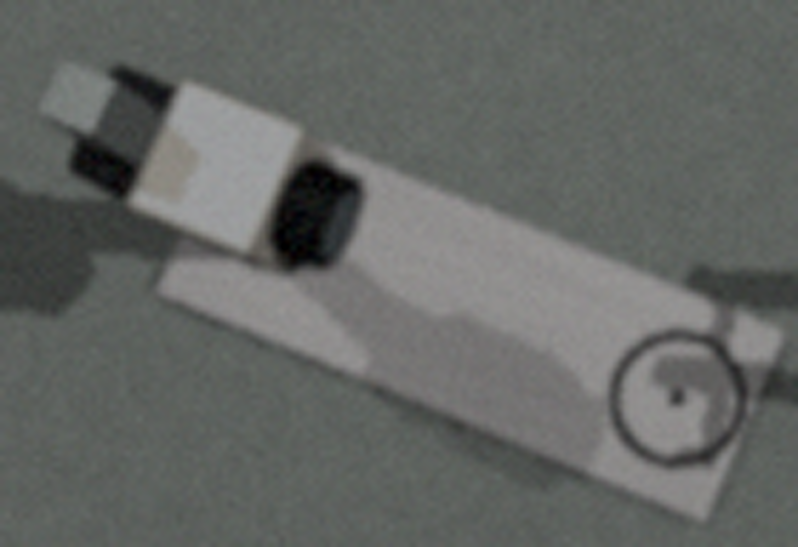

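View pics/t2.png

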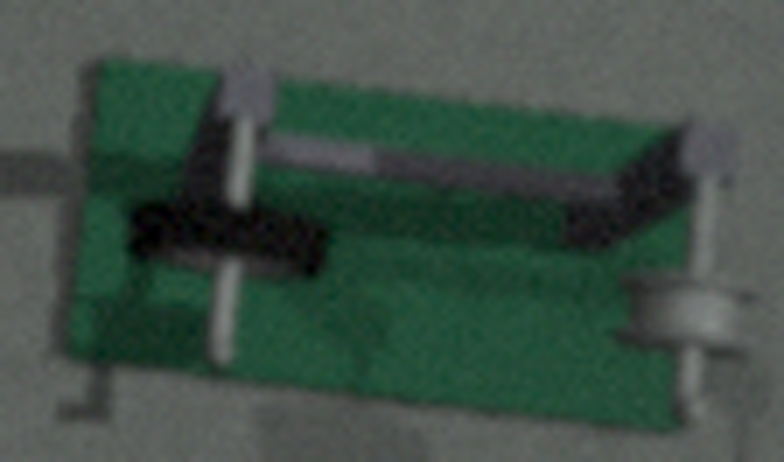

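The crop confirms it: black tyre with an aluminium rim on the rack's +y hook (top 354,182), and a steel pulley on the other hook. Now I fit the stand and camera poses.

```bash
cat > h.py <<'E'
import numpy as np,cv2
from scipy.optimize import least_squares
def proj(c,P):
    P=np.atleast_2d(P);E=c['extrinsics'];q=(P-E[:3,3])@E[:3,:3]
    s=np.c_[q[:,0]/-q[:,2],-q[:,1]/-q[:,2]];r=(s**2).sum(1,keepdims=True)
    f=200/np.tan(np.radians(c['vertical_fov']/2))
    return s*(1+c['k1']*r)*f+[c['cx'],c['cy']]
def w(p,L):
    x,y,a=p[:3];c,s=np.cos(a),np.sin(a);L=np.atleast_2d(L)
    return np.c_[x+c*L[:,0]-s*L[:,1],y+s*L[:,0]+c*L[:,1],L[:,2]]
E
cat > fit.py <<'E'
from h import *;import pickle
D=pickle.load(open('d0.pkl','rb'));T,S=D['top'],D['side']
t2=lambda u,v:(322+u/7,148+v/7); t1=lambda u,v:(160+u/5.7,120+v/5.7)
sl=lambda u,v:(300+u/6,95+v/6); sr=lambda u,v:(305+(u-390)/6,182+v/6)
R=[(T,t2(247,92),(0,75,204)),(T,t2(708,148),(0,-75,204)),(T,t2(97,60),(60,120,10)),(T,t2(70,358),(-60,120,10)),(T,t2(685,430),(-60,-120,10)),
 (T,t2(222,355),(-85,75,216)),(T,t2(688,412),(-85,-75,216)),(S,sr(487,75),(-85,75,214)),(S,sr(530,302),(-85,-75,214)),(S,sr(692,66),(0,75,204)),(S,sr(510,368),(-60,120,10))]
fr=least_squares(lambda p:np.concatenate([proj(c,w(p,L))[0]-uv for c,uv,L in R]),[580,-100,-.1],loss='soft_l1')
print('rack',fr.x.round(3));print(fr.fun.reshape(-1,2).round(1).tolist())
C=[(T,t1(677,397),(-205,0,10)),(S,sr(491,178),(-205,0,10)),(T,t1(783,335),(-240,-50,10)),(T,t1(708,520),(-240,50,10)),(T,t1(76,97),(0,0,290)),
 (T,t1(346,215),(-85,0,None)),(S,sl(167,237),(-85,0,None)),(S,sl(192,35),(0,0,290))]
fc=least_squares(lambda p:np.concatenate([proj(c,w(p,[L[0],L[1],p[3] if L[2] is None else L[2]]))[0]-uv for c,uv,L in C]),[580,250,1.9,220],loss='soft_l1')
print('cam',fc.x.round(3));print(fc.fun.reshape(-1,2).round(1).tolist())
print('lens',w(fc.x,[-85,0,fc.x[3]]),'focus',w(fc.x,[-205,0,fc.x[3]]))
# wheel: local x free, z=186
for lx in(-60,-50,-40):
    a=np.linspace(0,6.28,60);pts=np.vstack([w(fr.x,np.c_[0*a+lx+d,75+33*np.cos(a),186+33*np.sin(a)]) for d in(-8,8)])
    for c in(T,S):
        q=proj(c,pts);print(lx,w(fr.x,[lx,75,186]).round(1),q.min(0).round(1),q.max(0).round(1))
E
python3 fit.py
```

```text
rack [ 646.565 -160.721   18.731]
[[-0.3, 1.1], [0.1, -0.1], [0.4, -5.0], [-0.0, -4.2], [0.1, -5.6], [0.2, 0.7], [1.5, -0.6], [-2.5, -1.8], [-1.8, -0.4], [-2.7, 0.5], [1.7, -1.4]]
cam [701.761 296.957   1.156 218.778]
[[0.1, -0.4], [-0.8, -0.1], [0.6, -1.5], [-0.8, -0.0], [1.0, -0.6], [-0.9, 0.5], [-0.7, 0.1], [-0.5, 1.8]]
lens [[667.51316907 219.16218942 218.7776983 ]] focus [[619.16344243 109.33366883 218.7776983 ]]
-60 [[595.9 -79.2 186. ]] [339.1 183.8] [368.7 195.1]
-60 [[595.9 -79.2 186. ]] [324.  187.8] [333.8 214.6]
-50 [[605.8 -80.3 186. ]] [339.5 179.4] [369.1 190.8]
-50 [[605.8 -80.3 186. ]] [327.9 187.5] [337.9 214.2]
-40 [[615.7 -81.5 186. ]] [339.9 174.9] [369.5 186.6]
-40 [[615.7 -81.5 186. ]] [331.7 187.2] [342.  213.9]
```

```bash
sed -i "s/^fr=/R=[r for r in R if r[2][2]>10]\nfr=/" fit.py; python3 fit.py; python3 - <<'E'
import pickle;import numpy as np
from cell import cut_out
D=pickle.load(open('d0.pkl','rb'))
# dark-pixel box of wheel
for n,(x0,y0,x1,y1) in dict(side=(328,184,350,218),top=(336,172,372,192)).items():
    g=D[n]['img'][y0:y1,x0:x1].max(2);m=g<(70 if n=='side' else 38)
    ys,xs=np.nonzero(m);print(n,xs.min()+x0,ys.min()+y0,xs.max()+x0+1,ys.max()+y0+1,m.sum())
E
```

```text
rack [ 6.48559e+02 -1.61548e+02 -1.37000e-01]
[[0.1, -0.4], [0.4, -0.3], [-0.1, -0.9], [1.1, -0.9], [-1.1, -2.1], [-1.5, -0.8], [-1.3, 0.5]]
cam [701.761 296.957   1.156 218.778]
[[0.1, -0.4], [-0.8, -0.1], [0.6, -1.5], [-0.8, -0.0], [1.0, -0.6], [-0.9, 0.5], [-0.7, 0.1], [-0.5, 1.8]]
lens [[667.51316907 219.16218942 218.7776983 ]] focus [[619.16344243 109.33366883 218.7776983 ]]
-60 [[599.4 -79.  186. ]] [339.  182.1] [368.7 193.8]
-60 [[599.4 -79.  186. ]] [325.6 187.6] [335.  214.3]
-50 [[609.3 -80.4 186. ]] [339.5 177.6] [369.2 189.5]
-50 [[609.3 -80.4 186. ]] [329.4 187.3] [339.1 214. ]
-40 [[619.2 -81.8 186. ]] [340.  173.2] [369.6 185.3]
-40 [[619.2 -81.8 186. ]] [333.3 187.1] [343.1 213.7]
side 334 189 341 213 120
top 340 172 369 188 254
```

```bash
cat > go.py <<'E'
import sys,numpy as np
from cell import state
from scipy.spatial.transform import Rotation as R
x,y,z,yaw=map(float,sys.argv[1:5]);s=state();M=R.from_euler('xyz',s['tcp_rot']).as_matrix()
cy=np.arctan2(M[1,0],M[0,0])
print('shift',(M.T@(np.array([x,y,z])-s['eef_pos'])).round(1),'turn',round(float((cy-yaw+np.pi)%(2*np.pi)-np.pi),3))
print(s['t'],s['eef_pos'].round(1),s['tcp_rot'].round(3),s['joints'].round(2),s['ft_force'].round(1),round(s['opening'],3),s['grip_force'])
E
python3 go.py 614 -81 320 3.005
```

```text
shift [-599.2 -468.4  -80.4] turn -0.25
0.7 [235.7 578.8 239.7] [3.141 0.    2.755] [ 1.08  0.49  1.56 -0.    1.09 -0.11] [-0.2 -0.5 -0.4] 0.997 0.0
```

Request:
jog_arm([
  [[-36,-28,-20],0],
  [[-72,-56,-40],0],
  [[-108,-84,-60],0],
  [[-144,-112,-80],0],
  [[-180,-140,-80],0],
], grip=0)

```text
t: 1.2
eef_pos: [350.7, 380.2, 322.2]
tcp_rot: [3.138, 0.002, 2.755]
ft_force: [0.9, 0.9, -0.1]
opening: 0.999
grip_force: 0.0
```

```bash
python3 go.py 614 -81 320 3.005
```

```text
shift [-417.7 -327.9    1.8] turn -0.25
1.2 [350.7 380.2 322.2] [3.138e+00 2.000e-03 2.755e+00] [ 0.7   0.25  1.7   0.    1.18 -0.49] [ 0.9  0.9 -0.1] 0.999 0.0
```

Request:
jog_arm([
  [[-38,-30,0],0],
  [[-76,-60,0],0],
  [[-114,-90,0],0],
  [[-152,-120,0],0],
  [[-190,-150,0],0],
])

```text
t: 1.7
eef_pos: [469.6, 168.8, 319.9]
tcp_rot: [3.141, 0.001, 2.755]
ft_force: [0.5, 0.6, 0.2]
opening: 1.003
grip_force: 0.0
```

Request:
jog_arm([
  [[-38,-30,0],-0.05],
  [[-76,-60,0],-0.1],
  [[-114,-90,0],-0.15],
  [[-152,-120,0],-0.2],
  [[-190,-150,0],-0.25],
])

```text
t: 2.2
eef_pos: [589.1, -41.9, 319.8]
tcp_rot: [3.141, 0.0, 3.007]
ft_force: [0.6, 1.3, 0.8]
opening: 1.0
grip_force: 0.0
```

```bash
python3 go.py 614 -81 260 3.005
```

```text
shift [-29.9 -35.4  59.8] turn 0.002
2.2 [589.1 -41.9 319.8] [3.141 0.    3.007] [-0.18  0.37  1.54  0.    1.23 -1.62] [0.6 1.3 0.8] 1.0 0.0
```

Request:
jog_arm([
  [[-15,-18,20],0],
  [[-30,-35,40],0],
  [[-30,-35,60],0],
  [[-30,-35,60],0],
])

```text
t: 2.6
eef_pos: [612.6, -79.1, 256.9]
tcp_rot: [3.141, -0.005, 3.004]
ft_force: [-0.6, -0.2, 0.1]
opening: 1.002
grip_force: 0.0
```

```bash
python3 go.py 614 -81 192 3.005; python3 - <<'E'
from cell import *
import cv2,numpy as np
S=read_camera('side')['img'];T=read_camera('top')['img']
f=lambda a,s:cv2.resize(a,None,fx=s,fy=s,interpolation=cv2.INTER_CUBIC)
cv2.imwrite('pics/a.png',np.hstack([f(S[150:250,290:355],6),f(T[140:240,315:380],6)]))
E
```

```text
shift [-2.  -1.8 64.9] turn -0.001
2.6 [612.6 -79.1 256.9] [ 3.141 -0.005  3.004] [-0.24  0.47  1.55  0.    1.13 -1.67] [-0.6 -0.2  0.1] 1.002 0.0
```

View pics/a.png

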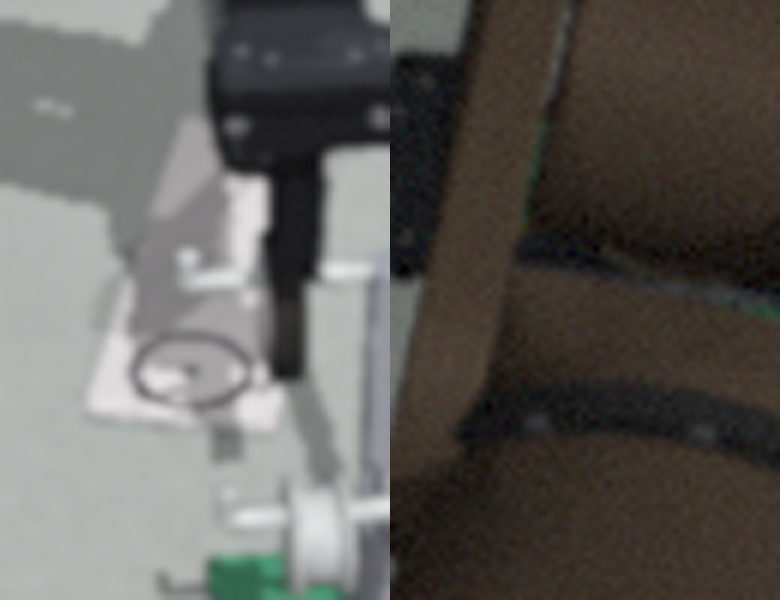

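The side view shows the open finger (u about 340) just above the wheel (u about 338), clear of the hook. The arm blocks the top view. I'll check the offset along the bar.

```bash
python3 - <<'E'
from h import *;import pickle
S=pickle.load(open('d0.pkl','rb'))['side']
p=[648.56,-161.55,-.137]
t=np.array([612.6,-79.1]);yd=np.array([.1366,.9906])
for z in(240,250,260):print(z,proj(S,[*(t-54*yd),z]).round(1))
for z in(186,200):print(proj(S,w(p,[-45,75,z])).round(1), proj(S,w(p,[-45,75-33,z])).round(1))
E
```

```text
240 [[338.4 194.8]]
250 [[338.5 191.2]]
260 [[338.6 187.6]]
[[336.1 200.5]] [[337.8 208.4]]
[[336.1 196. ]] [[337.9 203.8]]
```

Request:
jog_arm([
  [[-1,-2,20],0],
  [[-1,-2,40],0],
  [[-1,-2,55],0],
  [[-1,-2,65],0],
  [[-1,-2,65],0],
])

```text
t: 3.2
eef_pos: [614.0, -80.3, 194.6]
tcp_rot: [3.141, -0.0, 3.005]
ft_force: [-0.3, 0.1, -0.8]
opening: 0.998
grip_force: 0.0
```

```bash
python3 go.py 614 -81 192 3.005
```

```text
shift [-0.1 -0.7  2.6] turn 0.0
3.2 [614.  -80.3 194.6] [ 3.141 -0.     3.005] [-0.24  0.53  1.62  0.    0.99 -1.67] [-0.3  0.1 -0.8] 0.998 0.0
```

Request:
jog_arm([
  [[0,0,2],0],
  [[0,0,2],0],
  [[0,0,2],0],
  [[0,0,2],0],
  [[0,0,2],0],
], grip=1)

```text
t: 3.7
eef_pos: [614.2, -80.8, 193.0]
tcp_rot: [3.142, 0.001, 3.005]
ft_force: [0.0, 0.6, 2.5]
opening: 0.699
grip_force: 30.0
```

Request:
jog_arm([
  [[0,0,2],0],
  [[0,0,2],0],
  [[0,0,2],0],
  [[0,0,2],0],
  [[0,0,2],0],
])

```text
t: 4.2
eef_pos: [614.6, -80.9, 192.7]
tcp_rot: [-3.141, 0.003, 3.005]
ft_force: [-3.6, 0.7, 16.0]
opening: 0.694
grip_force: 30.0
```

Request:
jog_arm([
  [[0,0,-8],0],
  [[0,0,-16],0],
  [[0,0,-22],0],
  [[0,0,-22],0],
  [[0,0,-22],0],
])

```text
t: 4.7
eef_pos: [614.0, -80.8, 212.5]
tcp_rot: [3.141, -0.0, 3.005]
ft_force: [0.7, -1.1, -2.1]
opening: 0.697
grip_force: 30.0
```

```bash
python3 go.py 614 -81 212.5 3.005;python3 - <<'E'
from cell import *
import cv2
S=read_camera('side')['img']
cv2.imwrite('pics/b.png',cv2.resize(S[160:240,300:380],None,fx=7,fy=7,interpolation=cv2.INTER_CUBIC))
E
```

```text
shift [-0.  -0.2  0. ] turn -0.0
4.7 [614.  -80.8 212.5] [ 3.141 -0.     3.005] [-0.24  0.51  1.6   0.    1.03 -1.67] [ 0.7 -1.1 -2.1] 0.697 29.999651312828064
```

View pics/b.png

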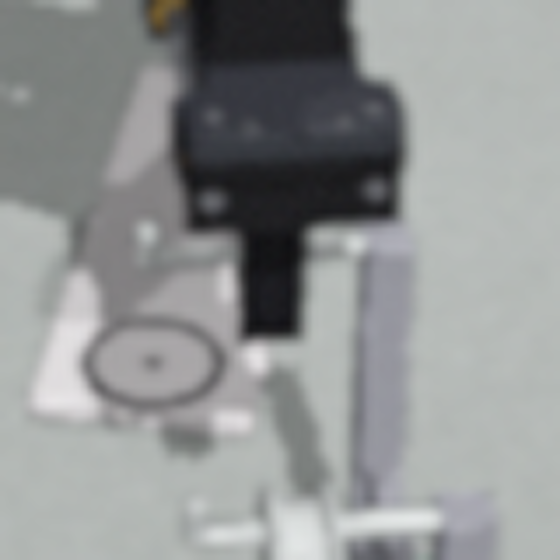

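The wheel has left the bar, and the force reads only its weight. I draw it off along the bar.

Request:
jog_arm([
  [[10,0,0],0],
  [[20,0,0],0],
  [[30,0,0],0],
  [[38,0,0],0],
  [[45,0,0],0],
])

```text
t: 5.25
eef_pos: [568.6, -74.5, 212.8]
tcp_rot: [3.142, 0.0, 3.005]
ft_force: [0.3, 1.0, -1.9]
opening: 0.698
grip_force: 30.0
```

Request:
jog_arm([
  [[10,0,0],0],
  [[20,0,0],0],
  [[30,0,0],0],
  [[40,0,0],0],
  [[50,0,0],0],
])

```text
t: 5.75
eef_pos: [519.1, -67.7, 212.6]
tcp_rot: [3.141, 0.0, 3.005]
ft_force: [0.2, -0.2, -1.6]
opening: 0.7
grip_force: 30.0
```

```bash
python3 go.py 500 60 225 1.156
```

```text
shift [ 36.3 123.9 -12.3] turn 1.849
5.75 [519.1 -67.7 212.6] [3.141 0.    3.005] [-0.26  0.38  1.84  0.    0.92 -1.69] [ 0.2 -0.2 -1.6] 0.7 29.999826550483704
```

Request:
jog_arm([
  [[10,25,-4],0.0],
  [[20,50,-8],0.1],
  [[30,75,-12],0.24],
  [[36,100,-15],0.38],
  [[36,124,-20],0.52],
])

```text
t: 6.25
eef_pos: [500.0, 61.0, 232.8]
tcp_rot: [-3.141, -0.0, 2.479]
ft_force: [1.3, 0.4, -1.5]
opening: 0.697
grip_force: 30.0
```

Request:
jog_arm([
  [[0,0,0],0.14],
  [[0,0,0],0.28],
  [[0,0,0],0.42],
  [[0,0,0],0.56],
  [[0,0,0],0.7],
])

```text
t: 6.75
eef_pos: [500.7, 59.9, 232.6]
tcp_rot: [3.142, -0.0, 1.779]
ft_force: [-0.1, -0.2, -1.0]
opening: 0.699
grip_force: 30.0
```

Request:
jog_arm([
  [[0,0,0],0.14],
  [[0,0,0],0.28],
  [[0,0,0],0.42],
  [[0,0,0],0.56],
  [[0,0,0],0.63],
])

```text
t: 7.25
eef_pos: [500.7, 59.9, 232.6]
tcp_rot: [3.142, -0.0, 1.149]
ft_force: [-0.5, 0.3, -1.3]
opening: 0.696
grip_force: 30.0
```

```bash
python3 go.py 619.2 109.3 225.3 1.156
```

```text
shift [93.5 87.9  7.3] turn -0.007
7.25 [500.7  59.9 232.6] [ 3.142 -0.     1.149] [-0.01  0.33  1.86  0.    0.95  0.41] [-0.5  0.3 -1.3] 0.696 29.99846488237381
```

Request:
jog_arm([
  [[20,20,0],0],
  [[40,40,3],0],
  [[60,60,6],0],
  [[80,75,7],0],
  [[93,88,7],0],
])

```text
t: 7.75
eef_pos: [619.9, 110.1, 225.2]
tcp_rot: [-3.141, 0.0, 1.155]
ft_force: [-0.7, -1.1, -0.9]
opening: 0.697
grip_force: 30.0
```

Request:
jog_arm([
  [[0,0,0],-0.007],
  [[0,0,0],-0.007],
  [[0,0,0],-0.007],
])

```text
t: 8.05
eef_pos: [618.3, 109.1, 225.7]
tcp_rot: [-3.141, 0.0, 1.162]
ft_force: [-0.9, -0.0, -0.8]
opening: 0.7
grip_force: 30.0
```

```bash
python3 go.py 619.2 109.3 225.3 1.156;python3 - <<'E'
from cell import *
import cv2,pickle,numpy as np
S=read_camera('side');T=read_camera('top');pickle.dump(dict(side=S,top=T),open('d1.pkl','wb'))
for c in(S,T):print([(round(d['p'],2),d['box']) for d in cut_out('wheel_centre',c)])
f=lambda a,s:cv2.resize(a,None,fx=s,fy=s,interpolation=cv2.INTER_CUBIC)
cv2.imwrite('pics/c.png',np.hstack([f(S['img'][95:215,300:350],5),f(T['img'][100:220,190:300],5)]))
E
```

```text
shift [0.6 0.7 0.4] turn 0.006
8.05 [618.3 109.1 225.7] [-3.141  0.     1.162] [0.07 0.51 1.57 0.   1.07 0.48] [-0.9 -0.  -0.8] 0.7 29.999674558639526
[(0.78, [410.5, 251.4, 438.9, 274.7]), (0.74, [396.8, 205.5, 413.0, 227.0]), (0.67, [384.6, 235.5, 407.4, 253.5]), (0.65, [261.2, 197.3, 279.5, 220.0]), (0.55, [306.6, 143.6, 331.7, 163.3])]
[(0.68, [314.6, 94.6, 324.2, 114.6]), (0.61, [349.9, 115.3, 364.2, 138.6]), (0.58, [385.5, 104.2, 405.3, 127.7])]
```

View pics/c.png

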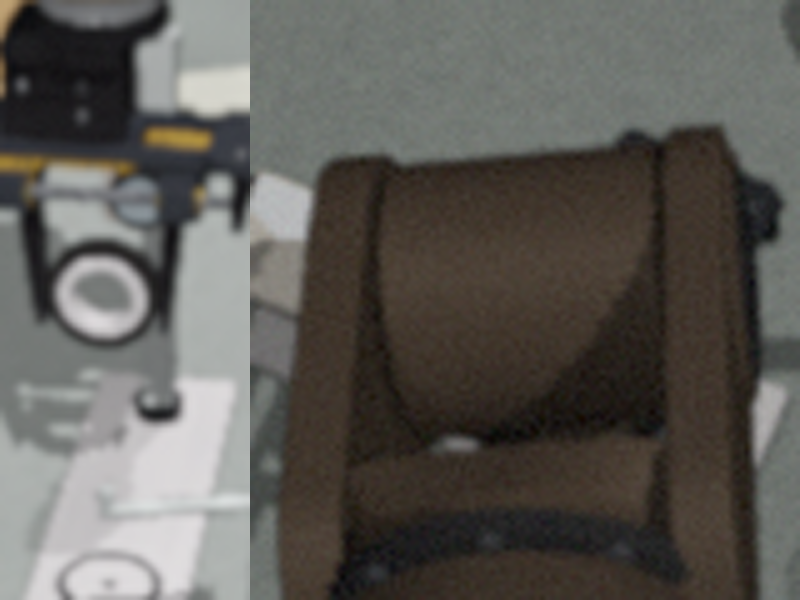

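The side view shows the wheel ring centred at about (320.5,153.5), squarely face-on in the fingers. The arm blocks the top view. I compare it with the projected model.

```bash
cat > cmp.py <<'E'
from h import *;import pickle,sys
S=pickle.load(open('d1.pkl','rb'))['side']
g=cv2.resize(S['img'][130:180,295:345],None,fx=8,fy=8,interpolation=cv2.INTER_CUBIC).max(2)
# largest closed dark ring: inner contours of dark tyre
def ell(c):
    e=cv2.fitEllipse(c);return ((e[0][0]+.5)/8-.5+295,(e[0][1]+.5)/8-.5+130),np.round(np.array(e[1])/8,2),round(e[2])
for th in(80,100,120):
    cs,h=cv2.findContours((g>th).astype('uint8'),cv2.RETR_CCOMP,cv2.CHAIN_APPROX_NONE)
    for c in cs:
        if 4000<cv2.contourArea(c)<20000:print(th,cv2.contourArea(c)/64,ell(c))
a=np.linspace(0,6.28,200)
def ring(P,yaw,r,d): return proj(S,w([P[0],P[1],yaw],np.c_[0*a+d,r*np.cos(a),P[2]+r*np.sin(a)]))
for P in([618.3,109.1,219],[618.3+4*.4,109.1+4*.915,219],[618.3,109.1,223]):
    o=cv2.convexHull(np.vstack([ring(P,1.162,33,-8),ring(P,1.162,33,8)]).astype('float32'))[:,0]
    print('model box',o.min(0),o.max(0))
    for d in(-8,8):
        q=ring(P,1.162,18,d);print('bore',d,q.min(0).round(2),q.max(0).round(2))
    e=cv2.fitEllipse(ring(P,1.162,27,-8).astype('float32'));print('face ellipse r27',e)
E
python3 cmp.py
```

```text
80 265.546875 ((319.86182975769043, 153.95184707641602), array([17.3 , 19.55]), 108)
100 247.734375 ((319.87309074401855, 153.92193222045898), array([16.66, 18.94]), 109)
100 300.8984375 ((318.6508102416992, 137.11352252960205), array([16.65, 27.42]), 97)
120 231.9375 ((319.88686752319336, 153.91795921325684), array([16.1 , 18.36]), 109)
120 208.1328125 ((317.97791481018066, 136.6297254562378), array([14.85, 23.98]), 96)
model box [308.01328 141.48761] [331.81653 164.63937]
bore -8 [313.2  148.88] [325.72 160.09]
bore 8 [314.24 146.23] [326.62 157.35]
face ellipse r27 ((319.474365234375, 154.42352294921875), (16.458520889282227, 19.085399627685547), 110.60244750976562)
model box [308.2962  140.84563] [332.03036 163.94368]
bore -8 [313.47 148.22] [325.95 159.4 ]
bore 8 [314.51 145.58] [326.85 156.68]
face ellipse r27 ((319.7253112792969, 153.7467041015625), (16.430591583251953, 19.030311584472656), 110.61668395996094)
model box [307.9716  140.21402] [331.82266 163.43591]
bore -8 [313.17 147.62] [325.71 158.86]
bore 8 [314.22 144.98] [326.62 156.14]
face ellipse r27 ((319.45574951171875, 153.18023681640625), (16.523283004760742, 19.124649047851562), 110.7489013671875)
```

The model agrees within about 2 mm. To measure the axial offset and tilt in the grip, I turn the wheel in place, well clear of the lens, and look again.

Request:
jog_arm([
  [[0,0,0],0.14],
  [[0,0,0],0.28],
  [[0,0,0],0.42],
  [[0,0,0],0.56],
  [[0,0,0],0.7],
])

```text
t: 8.75
eef_pos: [619.1, 109.3, 225.8]
tcp_rot: [-3.142, -0.0, 0.456]
ft_force: [-0.0, -0.1, -1.0]
opening: 0.697
grip_force: 30.0
```

Request:
jog_arm([
  [[0,0,0],0],
  [[0,0,0],0],
  [[0,0,0],0],
])

```text
t: 9.05
eef_pos: [619.2, 109.4, 225.7]
tcp_rot: [-3.142, -0.0, 0.465]
ft_force: [0.4, -0.3, -1.5]
opening: 0.695
grip_force: 30.0
```

```bash
python3 go.py 619.2 109.3 225.3 1.156;python3 - <<'E'
from cell import *
import cv2,pickle,numpy as np
S=read_camera('side');pickle.dump(dict(side=S),open('d2.pkl','wb'))
f=lambda a,s:cv2.resize(a,None,fx=s,fy=s,interpolation=cv2.INTER_CUBIC)
cv2.imwrite('pics/d.png',f(S['img'][130:180,295:345],10))
E
python3 - <<'E'
from h import *;import pickle
S=pickle.load(open('d2.pkl','rb'))['side']
g=cv2.resize(S['img'][130:180,295:345],None,fx=8,fy=8,interpolation=cv2.INTER_CUBIC).max(2)
for th in(80,100,120):
    cs,h=cv2.findContours((g>th).astype('uint8'),cv2.RETR_CCOMP,cv2.CHAIN_APPROX_NONE)
    for c in cs:
        if 3000<cv2.contourArea(c)<20000:
            e=cv2.fitEllipse(c);print(th,np.array(e[0])/8+[294.56,129.56],np.array(e[1])/8,e[2])
E
```

```text
shift [-0.1  0.1  0.4] turn -0.691
9.05 [619.2 109.4 225.7] [-3.142 -0.     0.465] [0.07 0.51 1.57 0.   1.07 1.18] [ 0.4 -0.3 -1.5] 0.695 29.99969869852066
100 [318.64383942 153.92073685] [10.83749294 17.471241  ] 154.1087188720703
100 [317.8518644 134.6830464] [ 7.07229042 14.29881477] 7.568342685699463
120 [318.68769508 154.36474663] [ 9.94008732 16.24978828] 149.8845977783203
```

View pics/d.png

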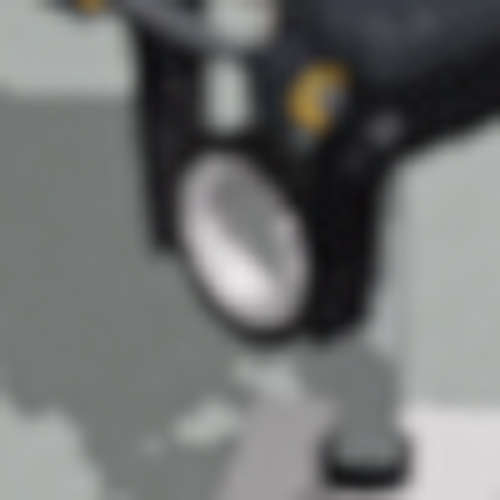

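The second view shows the rim with its left edge at u≈313.2, and the right edge partly hidden by the near finger. I'll fit both views jointly.

```bash
cat > joint.py <<'E'
from h import *;import pickle
from scipy.spatial import cKDTree
A=[]
for f,tcp,yaw in(('d1',(618.7,109.2,225.7),1.16),('d2',(619.2,109.4,225.7),.462)):
    S=pickle.load(open(f+'.pkl','rb'))['side']
    g=cv2.resize(S['img'][130:180,295:345],None,fx=8,fy=8,interpolation=cv2.INTER_CUBIC).max(2)
    cs,_=cv2.findContours((g>100).astype('uint8'),cv2.RETR_EXTERNAL,cv2.CHAIN_APPROX_NONE)
    c=[c[:,0] for c in cs if cv2.contourArea(c)>3000 and 140<c[:,0,1].mean()<230][0]/8.+[294.56,129.56]
    if f=='d2': c=c[(c[:,0]<322)&(c[:,1]>145)]
    A.append((S,np.array(tcp),yaw,c))
t=np.linspace(0,2*np.pi,720)
def res(p,tilt=True):
    a,dz,r,bu,bv,pt=p;out=[]
    for S,tcp,yaw,c in A:
        L=np.c_[a-8*np.cos(pt)+r*np.sin(t)*np.sin(pt), r*np.cos(t), tcp[2]-6+dz+r*np.sin(t)*np.cos(pt)+8*np.sin(pt)]
        q=proj(S,w([tcp[0],tcp[1],yaw],L))+[bu,bv]
        d,i=cKDTree(q).query(c);n=q[i]-q.mean(0);out.append(d*np.sign(((c-q[i])*n).sum(1))/len(c)**.5)
    return np.r_[np.concatenate(out),.1*np.array([a/3,dz/3,(bu-.75)/.3,bv/.3,pt/.05])]
s=least_squares(res,[0,0,26,.75,0,0],diff_step=1e-3,loss='soft_l1',f_scale=.2)
print('axial,dz,r,bu,bv,tilt',s.x.round(3),'rms',np.sqrt(2*s.cost))
for a in(-4,-2,0,2,4):
    q=least_squares(lambda p:res(np.r_[a,p]),[0,26,.75,0,0],diff_step=1e-3);print(a,q.x.round(2),round(q.cost,4))
E
python3 joint.py
```

```text
axial,dz,r,bu,bv,tilt [-3.4200e-01  4.1700e-01  2.6413e+01  3.5800e-01 -4.0000e-03 -2.0000e-03] rms 0.4858517339789958
-4 [ 2.130e+00  2.602e+01  8.800e-01 -7.000e-02  1.000e-02] 0.2011
-2 [ 1.2  26.22  0.6  -0.03  0.  ] 0.1348
0 [ 0.26 26.46  0.32  0.   -0.  ] 0.1206
2 [-6.700e-01  2.675e+01  4.000e-02  4.000e-02 -1.000e-02] 0.1564
4 [-1.61 27.08 -0.24  0.07 -0.03] 0.2401
```

Request:
jog_arm([
  [[0,0,1],-0.14],
  [[0,0,1],-0.28],
  [[0,0,1],-0.42],
  [[0,0,1],-0.56],
  [[0,0,1],-0.69],
])

```text
t: 9.6
eef_pos: [619.3, 109.5, 224.6]
tcp_rot: [-3.142, -0.0, 1.159]
ft_force: [-0.3, 0.6, -1.4]
opening: 0.698
grip_force: 30.0
```

Request:
jog_arm([
  [[0,0,0],0],
  [[0,0,0],0],
  [[0,0,0],0],
  [[0,0,0],0],
  [[0,0,0],0],
])

```text
t: 10.1
eef_pos: [619.3, 109.4, 224.7]
tcp_rot: [3.142, -0.0, 1.151]
ft_force: [-0.5, -0.2, -2.0]
opening: 0.698
grip_force: 30.0
```

```bash
python3 go.py 619.2 109.5 224.4 1.156; python3 - <<'E'
from cell import *
import pickle,numpy as np
s=state();print(np.abs(s['qvel']).max())
pickle.dump(dict(side=read_camera('side')),open('d1.pkl','wb'))
E
sed -i 's/(618.7,109.2,225.7),1.16)/(619.2,109.4,224.6),1.156)/' joint.py; python3 joint.py | head -1
```

```text
shift [ 0.  -0.1  0.3] turn -0.005
10.1 [619.3 109.4 224.7] [ 3.142 -0.     1.151] [0.07 0.51 1.57 0.   1.06 0.49] [-0.5 -0.2 -2. ] 0.698 29.999796152114868
0.003672254057987486
axial,dz,r,bu,bv,tilt [-9.3300e-01  8.0300e-01  2.6256e+01  4.9800e-01 -1.7000e-02  5.0000e-03] rms 0.489278366186109
```

The wheel is held still at the focus, within about 1 mm of the fit. Handing in.

```bash
python3 -c "
from cell import *
print(job_done())"
```

```text
the job is handed in; nothing more can be done
None
```

I handed the job in with the wheel off its hook and held still, centred on the lens and 120 mm in front of it with a face square to it, to within about 1–2 mm by my measurements; no verdict came back.

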